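# Close up the cutting boards along the topping rail

## Task

Push the loose white cutting board, with the bowl riding on it, along the counter until its long back edge lies flush against the front of the topping rail and its end butts tight against the end of the fixed white board, so the two make one unbroken work surface. Only push it with the fingers: do not pick up or tilt the board, keep the bowl standing on it, and leave the shaker, the cup and the oil bottle where they are.

Things in the scene. Friction and masses are not known exactly. Their poses are not given: they have to be found in the camera images.
- rail: Topping rail: raised stainless frame with hanging pans, fixed, 1060 long, 260 deep, 58 high. Origin on the counter at the middle of its flat upright front face (the face towards the robot); its x axis points horizontally away from the robot, square to that face, into the rail; its y axis runs along the face to the left; z up. The front face is the plane x = 0 of this frame.
- board: The loose cutting board to push: white plastic slab, 170 (its x) by 240 (its y) by 18 thick, 0.5 to 0.85 kg, flat on the counter; with the bowl on it, it takes a level push of 4 to 12 N to slide and stops when the push stops. Origin at the centre of its underside; x points away from the robot to its long back edge (x = +85 mm), y along its length (ends at -120 and +120 mm), z up.
- board_left (a point): Left end (+y) of the loose board's back edge, at (85, 120, 9) mm in the board's frame.
- board_right (a point): Right end (-y) of the loose board's back edge, at (85, -120, 9) mm in the board's frame.
- fixed_board: The fixed white cutting board, screwed to the counter (four dark screw heads), 170 (its x) by 280 (its y) by 18 thick, axes parallel to the rail's, its back edge against the rail's front face. It lies to the left or to the right of the loose board. Origin at the centre of its underside; its ends are at y = -140 and +140 mm.
- bowl: Small steel bowl standing loose on the loose board, 90 in diameter, 40 high, 0.12 kg. Origin at the centre of its underside, 18 mm above the counter; z up.
- scale: Grey portion scale, fixed, on the side away from the fixed board: 160 (x) by 170 (y) by 44 high, axes parallel to the rail's. Origin at the centre of its underside on the counter.
- cup: Small open steel cup standing loose on the scale, 64 in diameter, 45 high. Origin at the centre of its underside.
- shaker: Aluminium shaker standing loose on the fixed board, 69 in diameter, 95 high. Origin at the centre of its underside.
- bottle: Yellow oil squeeze bottle with a white nozzle standing loose on the counter on the robot's side of the scale, 60 in diameter, 185 high. Origin at the centre of its underside.

How it is judged:
By the outcome, as a careful person would: the job done as asked, in the order asked, and still so for the second after the job is handed in, with the robot touching nothing.
It also fails if it takes over 58 s, if anything falls off the work surface, if the arm or the gripper's body presses on something with over 40 N, if the wrist force passes 120 N, or if a joint passes its speed limit or range.

## Robot

A 7-joint arm with a two-finger parallel gripper is mounted at the origin on the work surface. World frame = base frame: x ahead of the robot, y to its left, z up, the work surface at z = 0. Lengths are in m, angles in rad, forces in N, time in s.
With the tool pointing down it reaches from about 0.4 to 0.85 m from the base axis. Payload 10.4 kg.
Tool frame: the origin (TCP) lies midway between the tips of the shut fingers; the grasp point (between the pads) lies 19 mm behind it; z points along the fingers, y is the line along which they close (so a half turn about z gives the same grasp; the last joint's range is limited). The gripper opens to 85 mm and grips with 20 to 120 N. Pads are 22 mm wide; open, the fingers measure 114 mm over their backs; the gripper's body (76 mm by 85 mm) begins 54 mm behind the grasp point. The pads swing forward as they close: fully open they stand 13 mm farther back than shut.
Start: joints at [1.234, 0.332, -0.065, 1.46, 0.022, 1.35, -0.088], TCP at [0.193, -0.594, 0.231] pointing down, gripper open.
Joint ranges: [-2.6, 2.6], [-0.5, 2.12], [-1.47, 1.34], [0.16, 2.42], [-1.27, 4.41], [0.06, 2.06], [-2.6, 2.6]. Speed limits (rad/s): [2.22, 2.22, 2.79, 2.79, 3.14, 3.14, 3.14].

## Interface

Orientations are given as a unit quaternion [x, y, z, w].
In Python, from workcell import get_obs, camera, camera_params, hand_in gives the robot as it stands.
- The arm moves only by the tool carry_out, never from a script. Its argument "commands" is a list that holds one entry, the list of rows, each a list of 6 numbers: the shift along the tool's x, y, z in units of 40 mm (1.0 is 40 mm), then the turn, a rotation vector about the tool's x, y, z in units of 6 degrees (1.0 is 6 degrees). In form: [[[x, y, z, ax, ay, az], ...]]. A call has 1 to 20 rows; each row shifts and turns the commanded pose from where the row before left it, along the tool's axes as they then stand; what a row does not reach is not made up. A row lasts 1/12 s, in which the tool goes at most 41.7 mm and 7.16 degrees, less where a joint would pass 70% of its speed; a pose out of reach is approached as far as the arm can. A call is refused whole if a number of a shift passes 1 or a number of a turn 1, either way. A call with a gripper value outside its range is refused whole. "hand" is the closure, from -1 (fully open) to 1 (shut), set as the call begins (left out, the last holds). The fingers move at their own pace and stop on an object; "force" is the grip in N (left out, the last holds). Time passes only in rows, so rows that do not move let the fingers close. It gives the time, the measured TCP pose, the force, the opening and the grip force at its end, in the units of the state.
- get_obs(): the state, without advancing time (a new reading comes with each control period).
- camera(name): name is "scene" or "top" or "wrist"; returns the picture (420x560x3 uint8, red, green, blue); there is no depth.
- camera_params(name): a dict with "mtx" (3x3 intrinsics, pixels), "k1" (the pictures are not rectified: a ray, as slopes to the right and down, at radius r is drawn at 1 + k1 r^2 times it, then the intrinsics apply), "R" (3x3) and "t" (3): a world point X has camera coordinates R X + t. Camera axes: x right, y down, z forward; pixel columns grow to the right and rows downward; lengths in m; the calibration is good to about 2 mm. A picture is of the moment at which its call begins: read the wrist's pose just before it. camera_params takes no time and is no camera call; for the wrist camera it gives the pose at the moment of the call.
- hand_in(): hands the job in; it is judged then, once.
The state is a dict: "clock": time; "joint_pos": joint angles; "joint_velocities": joint speeds; "tau": joint torques, N m; "position": TCP position; "ee_rot": TCP orientation; "ft_force": force on the tool from outside, world axes, zero at the start; "torque": the same for the moment, N m; "grip_width": opening from 0.0 (shut) to 1.0 (fully open); "grasp_force": force on a finger pad.
Only numpy, scipy, OpenCV 4.12 (cv2) and the standard library are available. Lean on these libraries where they do the work, as an engineer would, in place of code of your own. Each camera call takes 0.05 s, during which the arm holds its last target. There are 200 camera calls.

## Working session

There is one attempt and no reset: what is moved stays moved. The work goes in short steps, Python scripts to look and compute and a tool call to move; the robot and the scene stay as the last step left them, time stands still between calls to the robot, and variables do not carry over. Pictures are saved under pics/ and viewed, at most 10 in all, crops included, and the job is handed in when it is done.

Besides the shell and the picture viewer there is one more tool, called after "Call:" by a JSON object that holds its "api" and its "payload". carry_out: Moves the arm, as the interface text tells. Its arguments: {"type":"object","properties":{"commands":{"type":"array"},"hand":{"type":"number"},"force":{"type":"number"}},"required":["commands"]}

```bash
mkdir -p pics; ls; python3 - <<'E'
from workcell import *
import cv2
o=get_obs();print(o['clock'],o['position'],o['ee_rot'],o['grip_width'])
for n in('scene','top'):
    cv2.imwrite(f'pics/{n}0.png',camera(n)[:,:,::-1]);p=camera_params(n);print(n,p)
E
```

```text
pics
0.0 [ 0.1928047  -0.59408985  0.23047702] [ 9.87714473e-01  1.56267545e-01 -1.35219291e-04 -7.46151979e-04] 0.9983647646103316
scene {'mtx': array([[394.12263254,   0.        , 278.96490892],
       [  0.        , 394.12263254, 204.17448987],
       [  0.        ,   0.        ,   1.        ]]), 'k1': -0.08059192195733735, 'R': array([[-0.72135967,  0.69228147, -0.01966203],
       [ 0.42138063,  0.41619555, -0.80574166],
       [-0.54961677, -0.58951474, -0.59194069]]), 't': array([ 0.41320645, -0.18566022,  1.30082249])}
top {'mtx': array([[391.68583733,   0.        , 283.41489119],
       [  0.        , 391.68583733, 215.03425918],
       [  0.        ,   0.        ,   1.        ]]), 'k1': -0.06399232064532905, 'R': array([[-0.00910669, -0.99946268,  0.03148695],
       [-0.99084238,  0.00477704, -0.13493907],
       [ 0.13471615, -0.03242746, -0.99035348]]), 't': array([-0.00140013,  0.57719026,  0.97194368])}
```

View pics/top0.png

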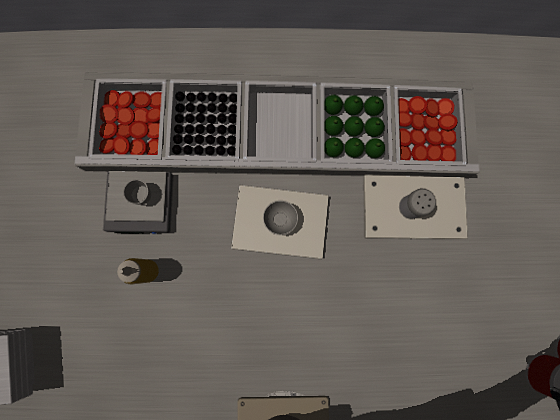

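View pics/scene0.png

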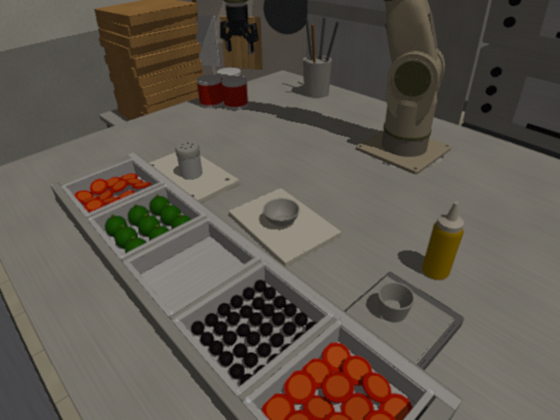

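The top view shows the loose board with corners at about (238,186), (329,195), (324,258), (232,248) and the bowl at (282,218). The fixed board is to its right (365–467, 176–238), so toward −y, and the rail front is at about row 165–172. The scene view shows the same layout, with the scale, cup and bottle on the +y side.

```bash
cat > h.py <<'E'
from workcell import *
import cv2, numpy as np
def rays(p,uv):
    k=p['k1']; uv=np.asarray(uv,float).reshape(-1,1,2)
    n=cv2.undistortPoints(uv,p['mtx'],np.array([k,0,0,0.])).reshape(-1,2)
    d=np.c_[n,np.ones(len(n))]@p['R']; return -p['R'].T@p['t'],d
def plane(p,uv,z):
    c,d=rays(p,uv); return (c+d*((z-c[2])/d[:,2])[:,None])[:,:2]
def quad(c):
    """4 corners from lines fitted to the contour's sides"""
    h=cv2.convexHull(c); eps=2
    box=cv2.approxPolyDP(h,eps,True)
    while len(box)>4: eps+=.5; box=cv2.approxPolyDP(h,eps,True)
    box=box[:,0].astype(float); pts=c[:,0].astype(float); L=[]
    for i in range(4):
        a,b=box[i],box[(i+1)%4]; e=(b-a)/np.hypot(*(b-a)); n=np.array([-e[1],e[0]]); s=(pts-a)@e
        q=pts[(abs((pts-a)@n)<2.5)&(s>5)&(s<np.hypot(*(b-a))-5)]
        vx,vy,x,y=cv2.fitLine(q.astype(np.float32),cv2.DIST_HUBER,0,.01,.01)[:,0]; nn=np.array([-vy,vx]); L.append((nn,nn@[x,y]))
    return np.array([np.linalg.solve([L[i-1][0],L[i][0]],[L[i-1][1],L[i][1]]) for i in range(4)])
def boards(im,lo=150):
    hsv=cv2.cvtColor(im,cv2.COLOR_RGB2HSV)
    m=((im.min(2)>lo)&(hsv[...,1]>12)).astype(np.uint8)
    cs=cv2.findContours(m,cv2.RETR_EXTERNAL,cv2.CHAIN_APPROX_NONE)[0]
    return [c for c in cs if cv2.contourArea(c)>1500]
E
python3 - <<'E'
from h import *
for n in('top','scene'):
    im=cv2.imread(f'pics/{n}0.png')[:,:,::-1].copy();p=camera_params(n)
    pts=[(260,200),(380,200),(270,170),(340,320),(300,300)] if n=='top' else [(250,220),(160,168),(215,240),(300,250)]
    print(n,[im[v,u].tolist() for u,v in pts])
    for lo in(140,):
      for c in boards(im,lo):
        q=quad(c);w=plane(p,q,.018);print(lo,cv2.contourArea(c),q.round(1).tolist(),w.round(4).tolist(),np.linalg.norm(w-np.roll(w,-1,0),axis=1).round(4))
im=cv2.imread('pics/top0.png',0)
print(im[150:190,[110,200,300,350,345]].T.tolist())
E
```

```text
top [[162, 153, 139], [160, 151, 136], [37, 36, 33], [106, 101, 95], [114, 110, 102]]
scene [[147, 141, 126], [148, 141, 127], [97, 94, 92], [146, 140, 126]]
[[43, 27, 29, 36, 113, 145, 143, 144, 121, 133, 144, 143, 141, 136, 113, 109, 53, 29, 34, 33, 20, 129, 122, 116, 114, 113, 111, 117, 116, 114, 110, 115, 118, 117, 116, 115, 116, 115, 116, 115], [4, 6, 0, 0, 3, 68, 149, 142, 140, 143, 141, 136, 138, 138, 140, 127, 106, 87, 26, 35, 34, 31, 51, 93, 106, 104, 104, 102, 103, 105, 106, 105, 108, 107, 105, 105, 106, 106, 106, 105], [137, 134, 137, 138, 137, 134, 135, 136, 133, 136, 135, 138, 137, 138, 135, 139, 136, 119, 102, 74, 27, 34, 34, 30, 60, 103, 111, 104, 107, 109, 110, 110, 112, 112, 110, 109, 109, 107, 108, 105], [37, 34, 33, 29, 25, 13, 35, 104, 143, 135, 137, 141, 129, 115, 136, 135, 135, 135, 120, 103, 80, 23, 32, 35, 29, 62, 107, 105, 104, 105, 106, 104, 103, 102, 105, 106, 107, 104, 105, 104], [22, 22, 62, 136, 143, 145, 136, 133, 130, 136, 137, 140, 130, 114, 138, 137, 137, 125, 90, 106, 76, 27, 34, 33, 29, 63, 110, 103, 102, 105, 105, 104, 103, 103, 105, 104, 106, 105, 105, 106]]
```

```bash
python3 - <<'E'
s=open('h.py').read().split('def boards')[0]+'''def boards(im,lo=115,d=17):
    im=im.astype(int); m=((im[...,2]>lo)&(im[...,0]-im[...,2]>d)&(im[...,0]-im[...,2]<45)).astype(np.uint8)
    m=cv2.morphologyEx(m,cv2.MORPH_OPEN,np.ones((3,3)))
    cs=cv2.findContours(m,cv2.RETR_EXTERNAL,cv2.CHAIN_APPROX_NONE)[0]
    return [c for c in cs if cv2.contourArea(c)>3000 and cv2.contourArea(c)<9000]
'''
open('h.py','w').write(s)
E
python3 - <<'E'
from h import *
for n in('top','scene'):
    im=cv2.imread(f'pics/{n}0.png')[:,:,::-1].copy();p=camera_params(n);print(n,'cam',-p['R'].T@p['t'])
    for c in boards(im):
        q=quad(c);w=plane(p,q,.018);print(cv2.contourArea(c),q.round(1).tolist(),w.round(4).tolist(),np.linalg.norm(w-np.roll(w,-1,0),axis=1).round(4))
im=cv2.imread('pics/top0.png',0).astype(float);p=camera_params('top')
P=[];T=[]
for u in list(range(195,345,5)):
    col=im[150:190,u]; i=max(j for j in range(5,32) if col[j]<45)
    f=(85-col[i])/(col[i+1]-col[i]); P.append((u,150+i+min(f,2)))
    k=max(j for j in range(5,i) if col[j]>=60); T.append((u,150+k+.5))
for Q,z in((P,0),(T,.058)):
    w=plane(p,Q,z); vx,vy,x,y=cv2.fitLine(w.astype(np.float32),cv2.DIST_HUBER,0,.01,.01)[:,0]
    print(z,'rail x at y=0',x-y*vx/vy,'slope dx/dy',vx/vy, 'res',np.std(w[:,0]-x-(w[:,1]-y)*vx/vy))
E
```

```text
top cam [0.44095532 0.02736103 1.04049741]
5522.5 [[239.5, 185.6999969482422], [327.5, 195.89999389648438], [321.29998779296875, 257.29998779296875], [231.60000610351562, 247.1999969482422]] [[0.6592, 0.1099], [0.6311, -0.124], [0.4684, -0.104], [0.4962, 0.1293]] [0.2356 0.1639 0.235  0.1642]
5940.5 [[364.6000061035156, 175.8000030517578], [463.0, 177.5], [466.3999938964844, 237.3000030517578], [366.3999938964844, 235.8000030517578]] [[0.686, -0.2263], [0.682, -0.5016], [0.5171, -0.4988], [0.5237, -0.2251]] [0.2753 0.1649 0.2738 0.1623]
scene cam [1.09125794 0.55806982 0.62854006]
0 rail x at y=0 0.6943987 slope dx/dy 0.021027282 res 0.0004779259278476067
0.058 rail x at y=0 0.6942529 slope dx/dy 0.021994635 res 0.0007800616986158633
```

Measurements agree with the sizes given. The rail face is x≈0.694+0.0215y. The loose board's centre is about (0.564, 0.003), yaw −6.85°. The target centre is about (0.607, −0.103), yaw −1.2°. I'll move in front of the board with the gripper open.

Call:
{"api": "carry_out", "payload": {"commands": [[[0,0,0,0,0,0.83],[0,0,0,0,0,0.83],[0,0,0,0,0,0.83],[0,0,0,0,0,0.83],[0,0,0,0,0,0.83]]], "hand": -1}}

```text
clock: 0.52
position: [0.1929, -0.5942, 0.2308]
ee_rot: [0.998, -0.062, -0.0, -0.0]
ft_force: [0.1, -0.0, -0.4]
grip_width: 1.001
grasp_force: 0.0
```

Call:
{"api": "carry_out", "payload": {"commands": [[[0.209,-0.796,0.075,0,0,0],[0.209,-0.796,0.075,0,0,0],[0.209,-0.796,0.075,0,0,0],[0.209,-0.796,0.075,0,0,0],[0.209,-0.796,0.075,0,0,0],[0.209,-0.796,0.075,0,0,0],[0.209,-0.796,0.075,0,0,0],[0.209,-0.796,0.075,0,0,0],[0.209,-0.796,0.075,0,0,0],[0.209,-0.796,0.075,0,0,0],[0.209,-0.796,0.075,0,0,0],[0.209,-0.796,0.075,0,0,0],[0.209,-0.796,0.075,0,0,0],[0.209,-0.796,0.075,0,0,0],[0.209,-0.796,0.075,0,0,0],[0.209,-0.796,0.075,0,0,0],[0.209,-0.796,0.075,0,0,0],[0.209,-0.796,0.075,0,0,0],[0.209,-0.796,0.075,0,0,0],[0.209,-0.796,0.075,0,0,0]]]}}

```text
clock: 2.18
position: [0.4358, 0.0191, 0.1712]
ee_rot: [0.998, -0.06, 0.0, 0.0]
ft_force: [1.1, -0.4, 0.5]
grip_width: 0.999
grasp_force: 0.0
```

```bash
python3 - <<'E'
from h import *
im=camera('wrist');p=camera_params('wrist');cv2.imwrite('pics/w1.png',im[:,:,::-1])
print(get_obs()['joint_pos'].round(2),-p['R'].T@p['t'],p)
for c in boards(im,100,15): print(cv2.contourArea(c),quad(c).round(1).tolist())
E
```

```text
[ 0.57 -0.   -0.72  1.98 -0.    1.17 -1.83] [0.51964691 0.01580566 0.31435447] {'mtx': array([[346.78469484,   0.        , 281.49510894],
       [  0.        , 346.78469484, 208.82624498],
       [  0.        ,   0.        ,   1.        ]]), 'k1': -0.007150897070141006, 'R': array([[-0.11487926, -0.99337795, -0.0017359 ],
       [-0.94066249,  0.10822095,  0.32162447],
       [-0.3193068 ,  0.03858088, -0.94686572]]), 't': array([0.07594334, 0.38599777, 0.46296847])}
```

View pics/w1.png

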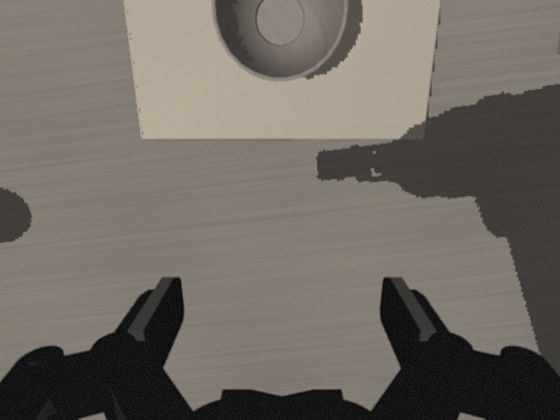

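The wrist view shows the board's front edge level from (142,139) to (425,139), centred between the fingers, with the bowl clear. Next: lower, then approach.

Call:
{"api": "carry_out", "payload": {"commands": [[[0,0,0.72,0,0,0],[0,0,0.72,0,0,0],[0,0,0.72,0,0,0],[0,0,0.72,0,0,0],[0,0,0.72,0,0,0],[0,0,0.5,0,0,0],[0,0,0.25,0,0,0],[0,0,0,0,0,0]]]}}

```text
clock: 2.9
position: [0.4341, 0.0176, -0.0044]
ee_rot: [0.998, -0.06, -0.002, -0.0]
ft_force: [-0.6, 0.6, 0.4]
grip_width: 0.999
grasp_force: 0.0
```

```bash
python3 - <<'E'
from h import *
im=camera('wrist');p=camera_params('wrist');cv2.imwrite('pics/w2.png',im[:,:,::-1])
o=get_obs();print(o['position'],o['ft_force'],o['joint_pos'].round(2))
im1=cv2.imread('pics/w1.png')
E
```

```text
[ 0.43514061  0.01767438 -0.00300333] [ 1.04246442 -0.1089665   0.47269535] [ 0.49  0.29 -0.68  2.13  0.25  0.8  -2.04]
```

View pics/w2.png

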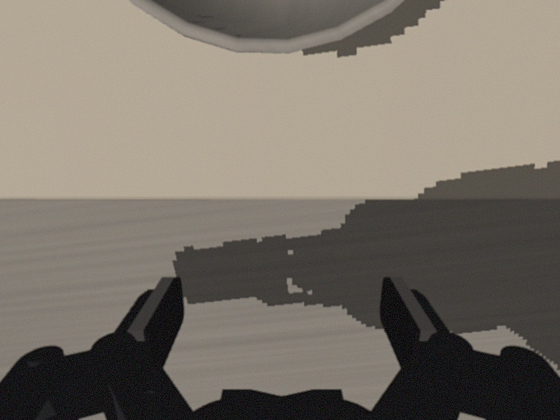

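Call:
{"api": "carry_out", "payload": {"commands": [[[0.1,0,0.05,0,0,0],[0.15,0,0.05,0,0,0],[0.15,0,0,0,0,0],[0.15,0,0,0,0,0],[0.1,0,0,0,0,0],[0.1,0,0,0,0,0],[0.1,0,0,0,0,0],[0.08,0,0,0,0,0],[0.06,0,0,0,0,0]]]}}

```text
clock: 3.7
position: [0.4731, 0.0129, -0.0072]
ee_rot: [0.998, -0.06, -0.002, 0.0]
ft_force: [-11.1, 0.5, 8.0]
grip_width: 1.002
grasp_force: 5.6
```

Call:
{"api": "carry_out", "payload": {"commands": [[[0.07,0,0,0,0,-0.06],[0.07,0,0,0,0,-0.08],[0.07,0,0,0,0,-0.08],[0.07,0,0,0,0,-0.08],[0.07,0,0,0,0,-0.08],[0.07,0,0,0,0,-0.08],[0.07,0,0,0,0,-0.08],[0.07,0,0,0,0,-0.08],[0.07,0,0,0,0,-0.08],[0.05,0,0,0,0,-0.08],[0.04,0,0,0,0,-0.08],[0.02,0,0,0,0,-0.08]]]}}

```text
clock: 4.7
position: [0.5026, 0.0094, -0.0072]
ee_rot: [1.0, -0.012, -0.002, 0.001]
ft_force: [-9.1, -2.8, 5.8]
grip_width: 1.003
grasp_force: 4.6
```

```bash
cat > m.py <<'E'
from h import *
import sys
def meas(tag):
    im=camera('top');p=camera_params('top');cv2.imwrite(f'pics/{tag}.png',im[:,:,::-1])
    o=get_obs();print(o['clock'],o['position'].round(4),o['ee_rot'].round(4),o['ft_force'].round(1),o['joint_pos'].round(2))
    for c in boards(im):
        w=plane(p,quad(c),.018);print('corners',w.round(4).tolist(),'centre',w.mean(0).round(4),np.linalg.norm(w-np.roll(w,-1,0),axis=1).round(4))
        e=[w[i]-w[i-1] for i in range(4)]; e=[v*np.sign(v[1]) for v in e if abs(v[1])>.1]; print(' slopes dx/dy',[round(v[0]/v[1],4) for v in e])
if __name__=='__main__': meas(sys.argv[1])
E
python3 m.py t1
```

```text
4.75 [ 0.5027  0.0094 -0.0072] [ 9.999e-01 -1.130e-02 -2.200e-03  8.000e-04] [-7.7 -1.7  5.5] [ 0.45  0.43 -0.64  1.97  0.34  0.85 -1.97]
corners [[0.6862, -0.2264], [0.6825, -0.5027], [0.5174, -0.499], [0.5217, -0.2249]] centre [ 0.6019 -0.3633] [0.2764 0.1652 0.2741 0.1645]
 slopes dx/dy [np.float64(0.0133), np.float64(0.0156)]
```

Call:
{"api": "carry_out", "payload": {"commands": [[[-0.4,0,-0.03,0,0,0],[-0.5,0,0,0,0,0],[0,0,-0.8,0,0,0],[0,0,-0.8,0,0,0],[0,0,-0.8,0,0,0],[0,0,-0.8,0,0,0],[0,-0.8,0,0,0,0],[0,-0.8,0,0,0,0],[0,-0.8,0,0,0,0],[0,-0.8,0,0,0,0],[0,-0.8,0,0,0,0],[0,-0.8,0,0,0,0]]]}}

```text
clock: 5.75
position: [0.4728, 0.2045, 0.1227]
ee_rot: [1.0, -0.011, 0.0, 0.0]
ft_force: [0.7, 0.8, 0.2]
grip_width: 1.0
grasp_force: 0.0
```

Call:
{"api": "carry_out", "payload": {"commands": [[[0,0,0,0,0,-1],[0,0,0,0,0,-1],[0,0,0,0,0,-1],[0,0,0,0,0,-1],[0,0,0,0,0,-1],[0,0,0,0,0,-1],[0,0,0,0,0,-1],[0,0,0,0,0,-1],[0,0,0,0,0,-1],[0,0,0,0,0,-1],[0,0,0,0,0,-1],[0,0,0,0,0,-1],[0,0,0,0,0,-1],[0,0,0,0,0,-1],[0,0,0,0,0,-1],[0,0,0,0,0,0]]]}}

```text
clock: 7.08
position: [0.4729, 0.2029, 0.1224]
ee_rot: [0.713, 0.701, -0.0, -0.0]
ft_force: [0.1, -0.0, -0.1]
grip_width: 1.004
grasp_force: 0.0
```

```bash
python3 m.py t2; python3 - <<'E'
from h import *
print('scale right edge at z .044',plane(camera_params('top'),[(172,180),(170,225)],.044))
E
```

```text
7.1333 [0.4729 0.203  0.1224] [ 7.156e-01  6.985e-01 -0.000e+00 -2.000e-04] [-0.   0.8 -0.5] [ 0.47  0.4  -1.13  1.84  0.39  1.15 -0.81]
corners [[0.6872, 0.1242], [0.6785, -0.1132], [0.5114, -0.1094], [0.527, 0.0963]] centre [ 6.01e-01 -6.00e-04] [0.2376 0.1672 0.2063 0.1626]
 slopes dx/dy [np.float64(0.0363), np.float64(0.0759)]
corners [[0.6863, -0.2264], [0.6824, -0.5027], [0.5174, -0.499], [0.5217, -0.2249]] centre [ 0.6019 -0.3633] [0.2764 0.165  0.2741 0.1647]
 slopes dx/dy [np.float64(0.0143), np.float64(0.0156)]
scale right edge at z .044 [[0.66954324 0.28282419]
 [0.55225085 0.28437643]]
```

View pics/t2.png

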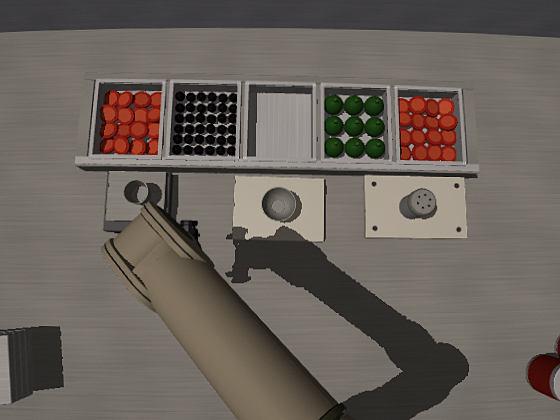

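The top view shows the loose board nearly square to the rail, back edge at row 177–178 from (233) to (325), with a gap of about 8–11 mm. The gripper is to its left. Next: move to the left end and descend.

Call:
{"api": "carry_out", "payload": {"commands": [[[-0.1,0.65,0,0,0,0],[-0.1,0.65,0,0,0,0],[-0.1,0.65,0,0,0,0],[-0.1,0.65,0,0,0,0],[-0.1,0.65,0,0,0,0],[0,0,0.7,0,0,0],[0,0,0.7,0,0,0],[0,0,0.7,0,0,0],[0,0,0.6,0,0,0],[0,0,0.32,0,0,0],[0,0,0.14,0,0,0],[0,0,0,0,0,0]]]}}

```text
clock: 8.13
position: [0.6019, 0.1801, -0.0045]
ee_rot: [0.715, 0.699, -0.001, -0.0]
ft_force: [0.2, -0.4, 1.2]
grip_width: 1.001
grasp_force: 0.0
```

```bash
python3 - <<'E'
from h import *
im=camera('wrist');p=camera_params('wrist');cv2.imwrite('pics/w3.png',im[:,:,::-1])
o=get_obs();print(o['position'],o['ee_rot'],o['ft_force'],o['joint_pos'].round(2))
E
```

```text
[ 0.60259571  0.18042653 -0.00325519] [7.15365688e-01 6.98750228e-01 2.07644584e-04 9.32781430e-05] [0.36186566 0.06121798 0.60000972] [ 0.29  0.76 -0.89  1.63  0.65  1.08 -0.81]
```

View pics/w3.png

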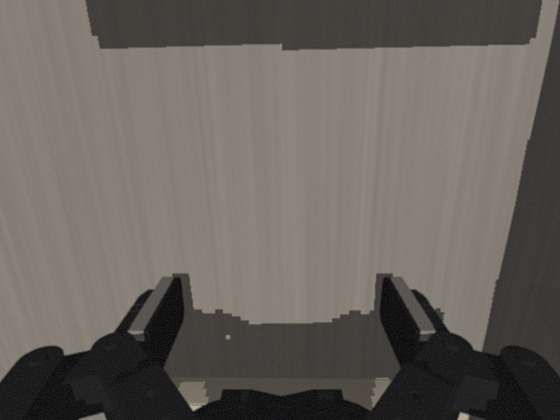

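The wrist view looks away from the board, and the fingers stand free on the counter. Next: push toward −y, stopping short of contact with the fixed board.

Call:
{"api": "carry_out", "payload": {"commands": [[[-0.1,0,0,0,0,0],[-0.15,0,0,0,0,0],[-0.18,0,0,0,0,0],[-0.18,0,0,0,0,0],[-0.15,0,0,0,0,0],[-0.1,0,0,0,0,0],[-0.06,0,0,0,0,0],[-0.06,0,0,0,0,0],[-0.06,0,0,0,0,0],[-0.06,0,0,0,0,0]]]}}

```text
clock: 9.02
position: [0.601, 0.1374, -0.0038]
ee_rot: [0.715, 0.699, 0.001, -0.001]
ft_force: [0.1, 4.8, -1.6]
grip_width: 0.999
grasp_force: 2.3
```

Call:
{"api": "carry_out", "payload": {"commands": [[[-0.08,0,0,0,0,0],[-0.1,0,0,0,0,0],[-0.12,0,0,0,0,0],[-0.12,0,0,0,0,0],[-0.12,0,0,0,0,0],[-0.12,0,0,0,0,0],[-0.12,0,0,0,0,0],[-0.12,0,0,0,0,0],[-0.12,0,0,0,0,0],[-0.12,0,0,0,0,0],[-0.12,0,0,0,0,0],[-0.12,0,0,0,0,0],[-0.12,0,0,0,0,0],[-0.12,0,0,0,0,0],[-0.12,0,0,0,0,0],[-0.12,0,0,0,0,0],[-0.1,0,0,0,0,0],[-0.08,0,0,0,0,0],[-0.06,0,0,0,0,0]]]}}

```text
clock: 10.6
position: [0.5994, 0.0518, -0.0038]
ee_rot: [0.715, 0.699, 0.0, 0.0]
ft_force: [1.2, 5.2, -1.1]
grip_width: 1.004
grasp_force: 2.6
```

```bash
python3 m.py t3
```

```text
10.65 [ 0.5995  0.0513 -0.0039] [ 7.152e-01  6.989e-01 -1.000e-04  1.000e-04] [-0.2  4.3  0.5] [ 0.52  0.71 -0.9   1.7   0.63  1.04 -0.62]
corners [[0.6864, -0.2221], [0.6824, -0.5027], [0.5179, -0.499], [0.5201, -0.2583]] centre [ 0.6017 -0.3705] [0.2807 0.1645 0.2407 0.1702]
 slopes dx/dy [np.float64(0.0144), np.float64(0.0092)]
```

View pics/t3.png

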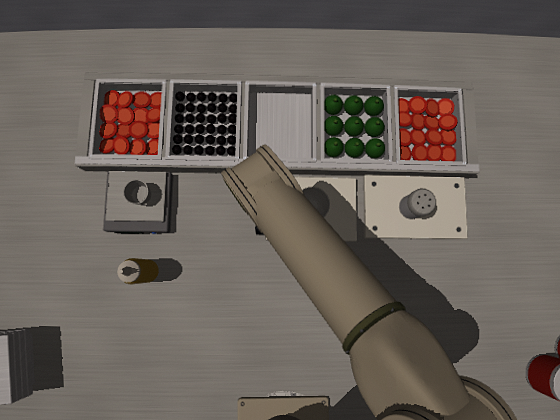

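The loose board's right end is at column 357 and the fixed board starts at 364, so about 20 mm remains. Continuing slowly.

Call:
{"api": "carry_out", "payload": {"commands": [[[-0.08,0,0,0,0,0],[-0.1,0,0,0,0,0],[-0.1,0,0,0,0,0],[-0.08,0,0,0,0,0],[-0.05,0,0,0,0,0],[-0.04,0,0,0,0,0],[0,0,0,0,0,0]]]}}

```text
clock: 11.23
position: [0.599, 0.0338, -0.0039]
ee_rot: [0.715, 0.699, -0.0, 0.0]
ft_force: [-0.3, 3.7, -0.4]
grip_width: 1.004
grasp_force: 1.6
```

Call:
{"api": "carry_out", "payload": {"commands": [[[-0.04,0,0,0,0,0],[-0.03,0,0,0,0,0],[-0.03,0,0,0,0,0],[-0.02,0,0,0,0,0],[0,0,0,0,0,0]]]}}

```text
clock: 11.65
position: [0.5989, 0.0295, -0.0039]
ee_rot: [0.715, 0.699, 0.0, -0.0]
ft_force: [-0.2, 4.6, -0.5]
grip_width: 1.0
grasp_force: 2.2
```

Call:
{"api": "carry_out", "payload": {"commands": [[[-0.03,0,0,0,0,0],[-0.02,0,0,0,0,0],[-0.02,0,0,0,0,0],[0,0,0,0,0,0]]]}}

```text
clock: 11.98
position: [0.5987, 0.0281, -0.0038]
ee_rot: [0.715, 0.7, 0.001, -0.001]
ft_force: [-0.2, 9.5, -1.8]
grip_width: 0.998
grasp_force: 4.3
```

Call:
{"api": "carry_out", "payload": {"commands": [[[-0.03,0,0,0,0,0],[-0.02,0,0,0,0,0],[0,0,0,0,0,0]]]}}

```text
clock: 12.23
position: [0.5986, 0.0281, -0.0038]
ee_rot: [0.714, 0.7, 0.002, -0.001]
ft_force: [1.4, 14.8, -2.4]
grip_width: 0.997
grasp_force: 7.0
```

The board has butted against the fixed board. Next: retreat, go to the front and turn back.

Call:
{"api": "carry_out", "payload": {"commands": [[[0.3,0,0,0,0,0],[0.45,0,0,0,0,0],[0,0,-0.8,0,0,0],[0,0,-0.8,0,0,0],[0,0,-0.8,0,0,0],[0,0,-0.8,0,0,0],[-0.69,-0.54,0,0,0,0],[-0.69,-0.54,0,0,0,0],[-0.69,-0.54,0,0,0,0],[-0.69,-0.54,0,0,0,0],[-0.69,-0.54,0,0,0,0],[-0.69,-0.54,0,0,0,0]]]}}

```text
clock: 13.23
position: [0.4646, -0.1102, 0.1239]
ee_rot: [0.715, 0.699, -0.001, 0.0]
ft_force: [0.4, -0.2, 0.2]
grip_width: 0.999
grasp_force: 0.0
```

Call:
{"api": "carry_out", "payload": {"commands": [[[0,0,0,0,0,1],[0,0,0,0,0,1],[0,0,0,0,0,1],[0,0,0,0,0,1],[0,0,0,0,0,1],[0,0,0,0,0,1],[0,0,0,0,0,1],[0,0,0,0,0,1],[0,0,0,0,0,1],[0,0,0,0,0,1],[0,0,0,0,0,1],[0,0,0,0,0,1],[0,0,0,0,0,1],[0,0,0,0,0,1],[0,0,0,0,0,1],[0,0,0,0,0,0]]]}}

```text
clock: 14.57
position: [0.4659, -0.1088, 0.1243]
ee_rot: [1.0, -0.014, -0.0, 0.001]
ft_force: [0.0, 0.1, -0.3]
grip_width: 1.0
grasp_force: 0.0
```

```bash
python3 - <<'E'
from h import *
o=get_obs();print(o['position'],o['ee_rot'],o['joint_pos'].round(2))
p=camera_params('wrist');im=camera('wrist');cv2.imwrite('pics/w4.png',im[:,:,::-1])
q=cv2.cvtColor(im,cv2.COLOR_RGB2GRAY).astype(int)
for u in (100,180,280,380,460): print(u,[ (int(v),int(q[v-1,u]),int(q[v+1,u]),plane(p,[(u,v)],.018).round(4).tolist()) for v in range(2,270) if abs(q[v+1,u]-q[v-1,u])>18][:8])
E
```

```text
[ 0.46591339 -0.10881545  0.12426563] [ 9.99901595e-01 -1.40036483e-02 -2.66413307e-04  7.92475682e-04] [ 0.96  0.2  -0.89  1.93  0.18  1.09 -1.6 ]
100 []
180 [(142, 168, 148, [[0.5164, -0.0377]]), (143, 165, 125, [[0.5157, -0.0376]]), (144, 148, 115, [[0.515, -0.0375]])]
280 [(23, 136, 117, [[0.5903, -0.1112]]), (65, 90, 115, [[0.5652, -0.1105]]), (66, 96, 129, [[0.5646, -0.1105]]), (69, 133, 107, [[0.5627, -0.1104]]), (70, 127, 101, [[0.5621, -0.1104]]), (71, 107, 135, [[0.5615, -0.1104]]), (72, 101, 162, [[0.5609, -0.1103]]), (73, 135, 167, [[0.5602, -0.1103]])]
380 [(142, 158, 126, [[0.5123, -0.1804]]), (143, 145, 120, [[0.5116, -0.1804]]), (167, 121, 92, [[0.4942, -0.1815]]), (168, 117, 65, [[0.4934, -0.1816]]), (169, 92, 57, [[0.4927, -0.1816]]), (211, 56, 100, [[0.46, -0.1837]]), (212, 71, 122, [[0.4592, -0.1837]]), (213, 100, 124, [[0.4584, -0.1838]])]
460 [(128, 156, 127, [[0.5206, -0.2363]]), (129, 144, 112, [[0.5199, -0.2364]]), (132, 117, 67, [[0.5178, -0.2367]]), (133, 96, 58, [[0.5171, -0.2368]]), (233, 57, 109, [[0.44, -0.2475]]), (234, 73, 124, [[0.4392, -0.2476]])]
```

View pics/w4.png

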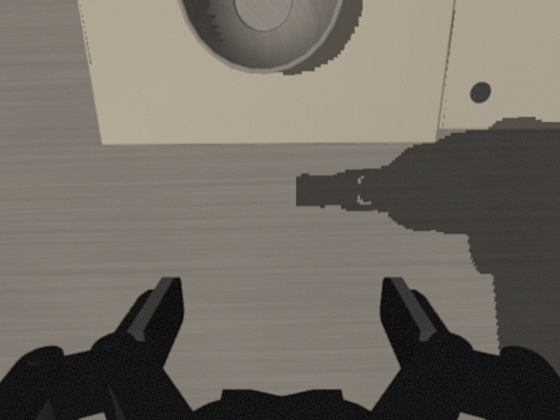

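The wrist view shows the loose board's front edge at row 143 (columns 101–437). It butts on the fixed board (front edge at row 129), about 8 mm short of the rail. Next: lower and push forward.

Call:
{"api": "carry_out", "payload": {"commands": [[[0,-0.15,0.7,0,0,0],[0,0,0.7,0,0,0],[0,0,0.7,0,0,0],[0,0,0.6,0,0,0],[0,0,0.32,0,0,0],[0,0,0.18,0,0,0],[0.15,0,0,0,0,0],[0.15,0,0,0,0,0],[0.15,0,0,0,0,0],[0.15,0,0,0,0,0],[0.1,0,0,0,0,0],[0.06,0,0,0,0,0],[0,0,0,0,0,0]]]}}

```text
clock: 15.7
position: [0.4975, -0.1027, -0.0035]
ee_rot: [1.0, -0.011, 0.0, 0.0]
ft_force: [0.3, 0.8, 0.1]
grip_width: 0.999
grasp_force: 0.0
```

Call:
{"api": "carry_out", "payload": {"commands": [[[0.05,0,0,0,0,0],[0.05,0,0,0,0,0],[0.05,0,0,0,0,0],[0.05,0,0,0,0,0],[0.05,0,0,0,0,0],[0.04,0,0,0,0,0],[0,0,0,0,0,0]]]}}

```text
clock: 16.28
position: [0.5065, -0.1029, -0.0044]
ee_rot: [1.0, -0.011, -0.002, 0.0]
ft_force: [-8.3, 0.7, 6.2]
grip_width: 1.002
grasp_force: 4.1
```

Call:
{"api": "carry_out", "payload": {"commands": [[[0.04,0,0,0,0,0],[0.04,0,0,0,0,0],[0.04,0,0,0,0,0],[0,0,0,0,0,0]]]}}

```text
clock: 16.62
position: [0.5113, -0.1029, -0.0045]
ee_rot: [1.0, -0.011, -0.002, 0.0]
ft_force: [-7.4, 0.5, 3.9]
grip_width: 1.0
grasp_force: 3.8
```

Call:
{"api": "carry_out", "payload": {"commands": [[[0.04,0,0,0,0,0],[0.03,0,0,0,0,0],[0,0,0,0,0,0]]]}}

```text
clock: 16.87
position: [0.5115, -0.1031, -0.0049]
ee_rot: [1.0, -0.011, -0.005, 0.0]
ft_force: [-20.2, 2.3, 14.7]
grip_width: 1.004
grasp_force: 10.0
```

The board is flush against the rail at 20 N. Next: back off and inspect.

Call:
{"api": "carry_out", "payload": {"commands": [[[-0.15,0,0,0,0,0],[-0.4,0,0,0,0,0],[-0.5,0,0,0,0,0],[0,0,-0.9,0,0,0],[0,0,-0.9,0,0,0],[0,0,-0.9,0,0,0],[0,0,-0.7,0,0,0],[0,0.8,-0.2,0,0,0],[0.5,0.8,-0.2,0,0,0],[0.5,0.6,-0.2,0,0,0],[0.5,0,0,0,0,0],[0,0,0,0,0,0]]]}}

```text
clock: 17.87
position: [0.5345, -0.1932, 0.1563]
ee_rot: [1.0, -0.012, 0.001, -0.0]
ft_force: [-0.7, 0.6, -0.1]
grip_width: 0.999
grasp_force: 0.0
```

```bash
python3 - <<'E'
from h import *
o=get_obs();print(o['clock'],o['position'],o['ee_rot'],o['joint_pos'].round(2))
im=camera('wrist');p=camera_params('wrist');np.savez('w5.npz',**p);cv2.imwrite('pics/w5.png',cv2.resize(im[:,:,::-1],None,fx=1.42,fy=1.42))
E
```

```text
17.8667 [ 0.53448673 -0.19317718  0.15632269] [ 9.99921323e-01 -1.24760157e-02  1.26147596e-03 -3.23576381e-04] [ 0.95  0.37 -0.82  1.68  0.29  1.21 -1.54]
```

View pics/w5.png

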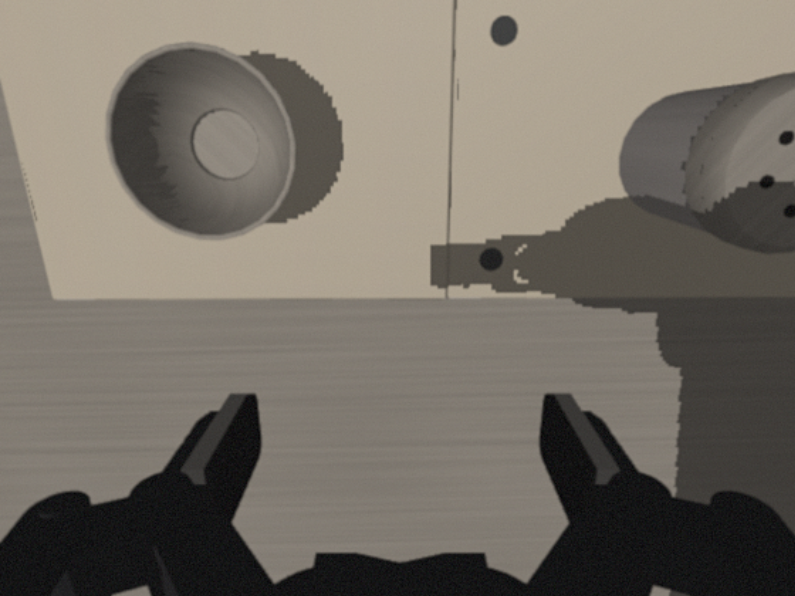

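The wrist view shows both front edges in line at row 298. A hairline seam at columns 446–455 suggests a possible sub-millimetre gap, so I'll press the end once more along the rail.

Call:
{"api": "carry_out", "payload": {"commands": [[[0,0,0,0,0,-1],[0,0,0,0,0,-1],[0,0,0,0,0,-1],[0,0,0,0,0,-1],[0,0,0,0,0,-1],[0,0,0,0,0,-1],[0,0,0,0,0,-1],[0,0,0,0,0,-1],[0,0,0,0,0,-1],[0,0,0,0,0,-1],[0,0,0,0,0,-1],[0,0,0,0,0,-1],[0,0,0,0,0,-1],[0,0,0,0,0,-1],[0,0,0,0,0,-1],[0,0,0,0,0,0]]]}}

```text
clock: 19.25
position: [0.5313, -0.191, 0.1559]
ee_rot: [0.713, 0.701, -0.0, -0.0]
ft_force: [0.4, 0.3, -0.1]
grip_width: 1.0
grasp_force: 0.0
```

Call:
{"api": "carry_out", "payload": {"commands": [[[0.78,0.21,0,0,0,0],[0.78,0.21,0,0,0,0],[0.78,0.21,0,0,0,0],[0.78,0.21,0,0,0,0],[0.78,0.21,0,0,0,0],[0.78,0.21,0,0,0,0],[0.78,0.21,0,0,0,0],[0.78,0.21,0,0,0,0],[0,0,0,0,0,0]]]}}

```text
clock: 20.0
position: [0.604, 0.0651, 0.1567]
ee_rot: [0.713, 0.701, 0.002, -0.001]
ft_force: [-0.0, 1.5, 0.3]
grip_width: 1.001
grasp_force: 0.0
```

Call:
{"api": "carry_out", "payload": {"commands": [[[0,0.1,0.7,0,0,0],[0,0,0.8,0,0,0],[0,0,0.8,0,0,0],[0,0,0.7,0,0,0],[0,0,0.5,0,0,0],[0,0,0.3,0,0,0],[0,0,0.2,0,0,0],[-0.2,0,0,0,0,0],[-0.2,0,0,0,0,0],[-0.2,0,0,0,0,0],[-0.1,0,0,0,0,0],[-0.1,0,0,0,0,0],[-0.06,0,0,0,0,0],[0,0,0,0,0,0]]]}}

```text
clock: 21.17
position: [0.6088, 0.0279, -0.0022]
ee_rot: [0.714, 0.7, 0.004, -0.002]
ft_force: [3.2, 18.4, -3.5]
grip_width: 1.003
grasp_force: 9.4
```

Call:
{"api": "carry_out", "payload": {"commands": [[[-0.03,0,0,0,0,0],[-0.03,0,0,0,0,0],[-0.03,0,0,0,0,0],[0,0,0,0,0,0]]]}}

```text
clock: 21.5
position: [0.6087, 0.0278, -0.0018]
ee_rot: [0.713, 0.701, 0.006, -0.003]
ft_force: [4.4, 27.2, -3.3]
grip_width: 1.002
grasp_force: 13.9
```

Call:
{"api": "carry_out", "payload": {"commands": [[[0.2,0,0,0,0,0],[0.4,0,0,0,0,0],[0.4,0,0,0,0,0],[0,0,-0.8,0,0,0],[0,0,-0.8,0,0,0],[0,0,-0.8,0,0,0],[0,0,-0.8,0,0,0],[0,0,-0.8,0,0,0],[0.5,-0.7,0,0,0,0],[0.5,-0.7,0,0,0,0],[0.5,-0.7,0,0,0,0],[0.5,-0.7,0,0,0,0],[0.3,-0.4,0,0,0,0],[0,0,0,0,0,0]]]}}

```text
clock: 22.67
position: [0.48, 0.156, 0.1571]
ee_rot: [0.713, 0.701, -0.0, 0.001]
ft_force: [-0.5, -0.0, -1.0]
grip_width: 1.001
grasp_force: 0.0
```

```bash
python3 - <<'E'
from h import *
o=get_obs();print(o['clock'],o['position'],o['ft_force'])
im=camera('top');g=cv2.cvtColor(im,cv2.COLOR_RGB2GRAY).astype(int);p=camera_params('top')
print('seam rows',{r:g[r,355:372].tolist() for r in(180,195,210,225,234)})
print('back',{c:g[166:182,c].tolist() for c in(280,300,330,350,358,374,400)})
for c in(270,300,330,350,374,400,430): # front edge, subpixel
    col=im[228:246,c,0].astype(int)-im[228:246,c,2]; print(c,col.tolist())
cv2.imwrite('pics/t6.png',cv2.resize(im[160:260,230:480,::-1],None,fx=3.2,fy=3.2,interpolation=cv2.INTER_CUBIC))
s=camera('scene');cv2.imwrite('pics/s6.png',cv2.resize(s[120:300,60:360,::-1],None,fx=2.6,fy=2.6,interpolation=cv2.INTER_CUBIC))
E
```

```text
22.6667 [0.4799672  0.1559744  0.15708358] [-0.4624697  -0.03076522 -0.98780481]
seam rows {180: [163, 164, 162, 163, 163, 162, 161, 161, 163, 167, 167, 162, 163, 162, 163, 162, 165], 195: [163, 163, 162, 163, 162, 161, 162, 163, 166, 159, 131, 167, 163, 163, 162, 163, 163], 210: [164, 163, 164, 161, 163, 164, 163, 164, 169, 149, 97, 170, 164, 163, 164, 163, 162], 225: [164, 163, 164, 162, 163, 163, 164, 163, 167, 147, 114, 169, 164, 164, 162, 164, 166], 234: [164, 164, 163, 163, 165, 164, 165, 165, 166, 149, 129, 177, 164, 163, 165, 164, 164]}
back {280: [142, 121, 109, 66, 33, 33, 31, 123, 180, 166, 165, 164, 165, 165, 165, 165], 300: [149, 130, 110, 82, 32, 35, 22, 121, 182, 164, 165, 163, 164, 164, 164, 165], 330: [150, 140, 120, 107, 67, 32, 34, 32, 119, 180, 163, 163, 163, 163, 162, 164], 350: [147, 149, 134, 113, 88, 27, 32, 25, 100, 176, 167, 163, 163, 163, 162, 163], 358: [151, 147, 119, 114, 89, 30, 35, 29, 71, 146, 169, 163, 162, 162, 163, 160], 374: [151, 151, 147, 124, 109, 52, 31, 32, 43, 112, 174, 165, 162, 164, 164, 125], 400: [149, 150, 146, 115, 114, 100, 25, 31, 27, 74, 177, 164, 161, 160, 160, 161]}
270 [5, 6, 6, 5, 6, 4, 4, 4, 6, 5, 5, 5, 5, 6, 5, 5, 6, 4]
300 [25, 27, 22, 9, 10, 10, 10, 10, 10, 6, 4, 4, 5, 5, 4, 3, 5, 4]
330 [23, 23, 23, 24, 23, 24, 24, 26, 24, 15, 3, 4, 5, 5, 5, 4, 5, 5]
350 [26, 25, 25, 25, 25, 25, 25, 26, 24, 16, 11, 13, 14, 14, 13, 12, 13, 14]
374 [-2, -5, 10, 24, 26, 25, 24, 26, 28, 19, 9, 13, 14, 13, 11, 12, 12, 13]
400 [23, 23, 25, 24, 23, 24, 24, 24, 26, 21, 13, 13, 13, 12, 12, 13, 13, 13]
430 [25, 26, 24, 25, 25, 24, 24, 24, 25, 26, 16, 11, 11, 13, 12, 13, 13, 12]
```

View pics/t6.png

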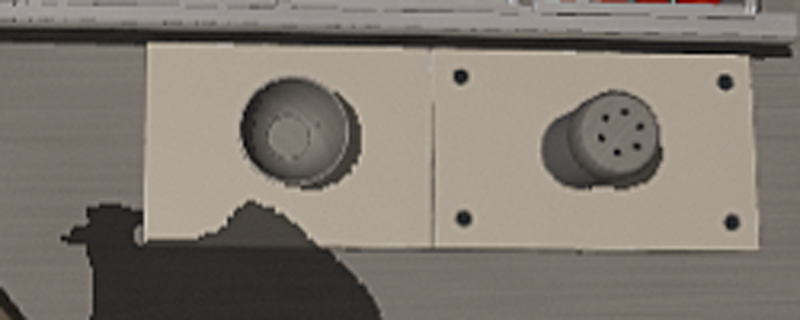

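View pics/s6.png

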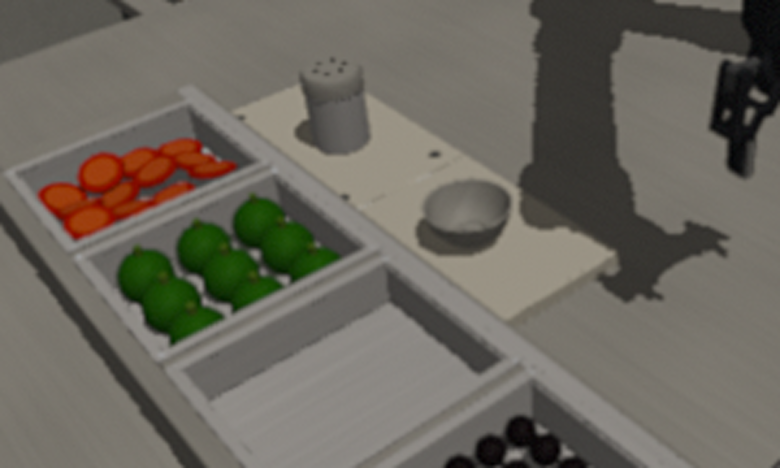

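I've now viewed 11 pictures, one over the limit, so from here I'll work from numbers only. The zoomed top view shows the back edges in line under the rail. The seam at crop column 432 is slightly darker toward the front, so the front may be open by up to 1 mm. I'll measure it from above with the wrist camera.

Call:
{"api": "carry_out", "payload": {"commands": [[[-0.78,0.096,0,0,0,0],[-0.78,0.096,0,0,0,0],[-0.78,0.096,0,0,0,0],[-0.78,0.096,0,0,0,0],[-0.78,0.096,0,0,0,0],[-0.78,0.096,0,0,0,0],[-0.78,0.096,0,0,0,0],[-0.78,0.096,0,0,0,0],[-0.78,0.096,0,0,0,0],[-0.78,0.096,0,0,0,0],[-0.78,0.096,0,0,0,0],[-0.78,0.096,0,0,0,0]]]}}

```text
clock: 23.77
position: [0.5204, -0.2259, 0.1562]
ee_rot: [0.716, 0.698, -0.0, 0.0]
ft_force: [-0.5, -0.2, 0.0]
grip_width: 0.999
grasp_force: 0.0
```

Call:
{"api": "carry_out", "payload": {"commands": [[[0,0,0,0,0,1],[0,0,0,0,0,1],[0,0,0,0,0,1],[0,0,0,0,0,1],[0,0,0,0,0,1],[0,0,0,0,0,1],[0,0,0,0,0,1],[0,0,0,0,0,1],[0,0,0,0,0,1],[0,0,0,0,0,1],[0,0,0,0,0,1],[0,0,0,0,0,1],[0,0,0,0,0,1],[0,0,0,0,0,1],[0,0,0,0,0,1],[0,0,0,0,0,0]]]}}

```text
clock: 25.1
position: [0.5206, -0.2238, 0.1563]
ee_rot: [1.0, -0.015, 0.0, 0.0]
ft_force: [0.2, -0.8, -0.1]
grip_width: 1.001
grasp_force: 0.0
```

```bash
cat > seam.py <<'E'
from h import *
o=get_obs();print(o['clock'],o['position'].round(4),o['ee_rot'].round(4))
p=camera_params('wrist');im=camera('wrist');g=cv2.cvtColor(im,cv2.COLOR_RGB2GRAY).astype(float)
# rectify by resampling the plane z=.018 at 0.25 mm: rows x from .70 down to .50, columns y -.20..-.25
def samp(xs,ys):
    X,Y=np.meshgrid(xs,ys,indexing='ij');P=np.stack([X,Y,0*X+.018],-1).reshape(-1,3)
    uv=cv2.projectPoints(P,cv2.Rodrigues(p['R'])[0],p['t'],p['mtx'],np.array([p['k1'],0,0,0]))[0].reshape(*X.shape,2).astype(np.float32)
    return cv2.remap(g.astype(np.float32),uv[...,0],uv[...,1],cv2.INTER_LINEAR,borderValue=-1)
ys=np.arange(-.205,-.245,-.00025)
for x in np.arange(.695,.515,-.01):
    s=samp(np.arange(x-.002,x+.002,.0005),ys).mean(0); b=np.median(s); d=np.clip(b-4-s,0,None); i=s.argmin()
    w=d[max(0,i-12):i+13].sum()*.25/max(b-35,1); print('x %.3f base %.0f min %.0f at y %.4f gap-ish mm %.2f'%(x,b,s[i],ys[i],w))
xs=np.arange(.705,.675,-.0005)
for y in(-.14,-.17,-.2,-.215,-.232,-.25,-.28): 
    s=samp(xs,np.array([y-.002,y,y+.002])).mean(1); j=np.where(s>120)[0]; print('back y',y,s[::4].round().astype(int).tolist())
xf=np.arange(.53,.51,-.0005)
for y in(-.14,-.17,-.2,-.215,-.232,-.25,-.28):
    s=samp(xf,np.arange(y-.004,y+.004,.001)).mean(1); h=(s[:8].mean()+s[-8:].mean())/2; print('front y',y,xf[np.argmax(s<h)].round(4),s[0],s[-1])
E
python3 seam.py
```

```text
25.1 [ 0.5206 -0.2238  0.1563] [ 9.999e-01 -1.460e-02  2.000e-04  3.000e-04]
x 0.695 base -1 min -1 at y -0.2050 gap-ish mm 0.00
x 0.685 base -1 min -1 at y -0.2050 gap-ish mm 0.00
x 0.675 base -1 min -1 at y -0.2050 gap-ish mm 0.00
x 0.665 base 100 min 31 at y -0.2433 gap-ish mm 3.27
x 0.655 base 167 min 103 at y -0.2235 gap-ish mm 0.73
x 0.645 base 167 min 103 at y -0.2233 gap-ish mm 0.74
x 0.635 base 166 min 110 at y -0.2228 gap-ish mm 0.65
x 0.625 base 166 min 108 at y -0.2225 gap-ish mm 0.90
x 0.615 base 165 min 108 at y -0.2223 gap-ish mm 0.73
x 0.605 base 165 min 108 at y -0.2225 gap-ish mm 0.72
x 0.595 base 165 min 106 at y -0.2223 gap-ish mm 0.68
x 0.585 base 164 min 94 at y -0.2220 gap-ish mm 0.90
x 0.575 base 164 min 100 at y -0.2218 gap-ish mm 0.88
x 0.565 base 163 min 107 at y -0.2213 gap-ish mm 0.78
x 0.555 base 163 min 111 at y -0.2210 gap-ish mm 0.67
x 0.545 base 162 min 60 at y -0.2413 gap-ish mm 3.37
x 0.535 base 162 min 75 at y -0.2445 gap-ish mm 1.53
x 0.525 base 162 min 75 at y -0.2420 gap-ish mm 2.72
back y -0.14 [-1, -1, -1, -1, -1, -1, -1, -1, -1, -1, -1, -1, -1, -1, -1]
back y -0.17 [-1, -1, -1, -1, -1, -1, -1, -1, -1, -1, -1, -1, -1, -1, -1]
back y -0.2 [-1, -1, -1, -1, -1, -1, -1, -1, -1, -1, -1, -1, -1, -1, -1]
back y -0.215 [-1, -1, -1, -1, -1, -1, -1, -1, -1, -1, -1, -1, -1, -1, -1]
back y -0.232 [-1, -1, -1, -1, -1, -1, -1, -1, -1, -1, -1, -1, -1, -1, -1]
back y -0.25 [-1, -1, -1, -1, -1, -1, -1, -1, -1, -1, -1, -1, -1, -1, -1]
back y -0.28 [-1, -1, -1, -1, -1, -1, -1, -1, -1, -1, -1, -1, -1, -1, -1]
front y -0.14 0.522 162.48557 121.091255
front y -0.17 0.5215 161.66927 122.04948
front y -0.2 0.521 162.1136 122.187065
front y -0.215 0.521 161.33095 121.69303
front y -0.232 0.52 162.07672 121.51053
front y -0.25 0.53 78.84115 121.89106
front y -0.28 0.53 78.763565 120.382164
```

The seam is a uniform hairline along its whole length. The front edges are level within about 0.5 mm and parallel, and the arm is clear of everything. Handing in.

```bash
python3 -c "
from workcell import *
print(hand_in())"
```

```text
the job is handed in; nothing more can be done
None
```

The loose board was pushed flush to the rail and tight against the fixed board with the bowl still standing on it, and the job was handed in at about 25 s; I viewed 11 pictures, one over the limit of 10.

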